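# Weigh a tote of buckles on the spring scale

## Robot

A 6-joint arm with a two-finger parallel gripper is mounted at the origin on the work surface. World frame = base frame: x ahead of the robot, y to its left, z up, the work surface at z = 0. Lengths are in m, angles in rad, forces in N, time in s.
With the tool pointing down it reaches from about 0.35 to 0.975 m from the base axis. Payload 4.9 kg.
Tool frame: the origin (TCP) lies on the centre line of the jaws, within the pads' length; the fingertips stand ctrl.tcp_to_tips ahead of it and the grasp point (between the pads) lies 3 mm ahead of it (ctrl.tcp_to_tips is the distance from the TCP to the fingertips, in m); z points along the fingers, y is the direction in which the jaws open and shut (so a half turn about z gives the same grasp; the last joint's range is limited). The gripper opens to 85 mm and grips with 20 to 120 N. Pads are 22 mm wide; open, the fingers measure 114 mm over their backs; the gripper's body (76 mm by 85 mm) begins 54 mm behind the grasp point. The pads swing forward as they close: fully open they stand 13 mm farther back than shut.
Start: joints at [1.049, 0.053, 1.613, -0, 1.476, -0.119], TCP at [0.245, 0.575, 0.225] pointing down, gripper open.
Joint ranges: [-3.01, 3.01], [-1.01, 2.22], [0.06, 2.58], [-1.02, 4.17], [0.09, 2.62], [-3.14, 3.14]. Speed limits (rad/s): [2.57, 2.57, 3.14, 3.14, 3.14, 3.14].

## Interface

Orientations are given as a rotation vector (axis times angle).
In Python, from station import ctrl, vision gives the robot as it stands.
- The arm moves only by the tool jog_arm, never from a script. Its argument "deltas" is a list of rows, each a list of 7 numbers: the turn, a rotation vector about the tool's x, y, z in rad, then the shift along the tool's x, y, z in cm, then the opening, from 0 (shut) to 1 (fully open). A call has 1 to 12 rows; each row shifts and turns the commanded pose from where the row before left it, along the tool's axes as they then stand; what a row does not reach is not made up. A row lasts 1/12 s, in which the tool goes at most 41.7 mm and 7.16 degrees, less where a joint would pass 70% of its speed; a pose out of reach is approached as far as the arm can. A call with a gripper value outside its range is refused whole. The fingers move at their own pace and stop on an object; "grip_force" is the grip in N (left out, the last holds). Time passes only in rows, so rows that do not move let the fingers close. It gives the time, the measured TCP pose, the force and the opening at its end, in the units of the state.
- ctrl.get_obs(): the state, without advancing time (a new reading comes with each control period).
- vision.get_image(name): name is "side" or "top"; returns (picture, depth): 384x512x3 uint8, red, green, blue; 384x512 float32, m along the optical axis (not along the pixel's ray), 0 where there is no reading.
- vision.calibration(name): a dict with "fx", "fy", "cx", "cy" (pixels), "rvec" (rotation vector, rad) and "tvec" (3), from world to camera coordinates, as OpenCV has them. Camera axes: x right, y down, z forward; pixel columns grow to the right and rows downward; lengths in m; the calibration is good to about 2 mm. A picture is of the moment at which its call begins. calibration takes no time and is no camera call.
- ctrl.finish_job(): hands the job in, once; it reports no verdict.
The state is a dict: "t": time; "q": joint angles; "dq": joint speeds; "effort": joint torques, N m; "tool_pos": TCP position; "tool_rot": TCP orientation; "contact_force": force on the tool from outside, world axes, zero at the start; "wrist_torque": the same for the moment, N m; "opening": finger opening in m.
Only numpy, scipy, OpenCV 4.12 (cv2) and the standard library are available. Lean on these libraries where they do the work, as an engineer would, in place of code of your own. Each camera call takes 0.05 s, during which the arm holds its last target. There are 200 camera calls.

## Task

Weigh the plywood tote of buckles: lift it off the bench by its middle board, hang it on the spring scale's hook by the hand hole, and ease it down slowly and gently until the scale alone carries it, so that the pointer creeps to its reading and neither jumps nor bounces when you let go. Leave the tote hanging freely and still, and do not force the scale or disturb the jars and the tin.

Things in the scene. Friction and masses are not known exactly. Their poses are not given: they have to be found in the camera images.
- tote_mid (a point): centre, half-way up, of the loose plywood tote: open box 110 (x) by 150 (y) by 57 mm high with an upright board across its middle in its y-z plane. The board is 16 mm thick, 104 mm wide; its top edge is 87.5 mm above this point. Grasp it from above at the top edge, fingers on its flat faces. z up, front and back alike
- tote: the same tote, origin at the centre of its underside; board top at 175 mm. Brass buckles lie fixed in it. Mass between 0.25 and 0.8 kg, not known beforehand; the centre of mass is on its vertical middle line
- tote_peak (a point): peak of the gabled (inverted V) roof of the hand hole that goes right through the board along x: 115 mm above the tote's underside, 60 mm below the board's top, mid-thickness. The hole is 62 mm wide and its floor lies 47 mm below the peak. The peak comes to rest on the hook's seat. Axes as the tote's
- hook_seat (a point): middle of the top surface of the scale hook's flat seat, 235 mm above the bench unloaded, sinking with the load. Hook of 8 mm round bar in this point's x-z plane; seat 22 mm long along x. On the +x side the bar rises 10 mm and runs level to the column. Bring the board over the tip towards +x, its x axis parallel to this x (either way round), then down on the seat
- hook_tip (a point): top of the hook's upturned end: 25 mm to -x of the seat (roughly facing the robot) and 18 mm above the seat
- pointer (a joint): travel of the scale's sprung hook and pointer in m: 0 unloaded, growing as the load pulls the hook down, stop at 0.095. Linear spring, 100 N/m (10 mm per newton), lightly damped: it bounces if the tote is let go before the scale carries all of it, or while pushed down. It should never move faster than about 50 mm/s
- scale: the fixed grey bench scale, origin on the bench straight below the seat, x from hook to column. Base plate 12 mm thick, 140 mm wide, from 65 mm before to 170 mm behind the origin; 30 mm square column, near face 105 mm behind the origin, top 295 mm above the bench, graduated plate on its far face
- dye_jar_mid (a point): bystander: centre of a white lidded jar, 72 mm across, 85 mm tall; leave alone
- glass_jar_mid (a point): bystander: centre of a dark jar, 60 mm across, 100 mm tall; leave alone
- dye_tin_mid (a point): bystander: centre of a flat metal tin, 72 mm across, 22 mm tall; leave alone
Things that resemble listed ones, but are neither listed nor needed, are in the scene too. There is more than one size of the tote; the job needs the smaller.

How it is judged:
By the outcome, as a careful person would: the job done as asked, in the order asked, and still so for the second after the job is handed in, with the robot touching nothing.
It also fails if it takes over 69 s, if anything falls off the work surface, if the arm or the gripper's body presses on something with over 40 N, if the wrist force passes 120 N, or if a joint passes its speed limit or range.

## Working session

There is one attempt and no reset: what is moved stays moved. The work goes in short steps, Python scripts to look and compute and a tool call to move; the robot and the scene stay as the last step left them, time stands still between calls to the robot, and variables do not carry over. Pictures are saved under pics/ and viewed, about 8 in all and at most 12, crops included, and the job is handed in when it is done.

Besides the shell and the picture viewer there is one more tool, called after "Call:" as name(argument=value, ...), one argument or row to a line, values as JSON. jog_arm: Moves the arm, as the interface text tells. Its arguments: {"type":"object","properties":{"deltas":{"type":"array"},"grip_force":{"type":"number"}},"required":["deltas"]}

```bash
mkdir -p pics; ls; cat > h.py <<'E'
import numpy as np, cv2
from station import ctrl, vision
def grab(n,tag):
    im,d=vision.get_image(n); cv2.imwrite(f'pics/{tag}.png',cv2.cvtColor(im,cv2.COLOR_RGB2BGR)); np.save(f'pics/{tag}.npy',d); return im,d
def world(n,u,v,z):
    c=vision.calibration(n);R=cv2.Rodrigues(np.array(c['rvec'],float))[0];t=np.array(c['tvec'],float).ravel()
    u=np.asarray(u,float);v=np.asarray(v,float);z=np.asarray(z,float)
    p=np.stack([(u-c['cx'])/c['fx']*z,(v-c['cy'])/c['fy']*z,z],-1)
    return (p-t)@R
def proj(n,P):
    c=vision.calibration(n);K=np.array([[c['fx'],0,c['cx']],[0,c['fy'],c['cy']],[0,0,1.]])
    return cv2.projectPoints(np.atleast_2d(np.array(P,float)),np.array(c['rvec'],float),np.array(c['tvec'],float),K,None)[0].reshape(-1,2)
def cloud(n,d):
    v,u=np.mgrid[:384,:512]; return world(n,u,v,d)
E
python3 - <<'E'
from h import *
a,_=grab('top','t0');b,_=grab('side','s0')
cv2.imwrite('pics/both.png',cv2.cvtColor(np.hstack([cv2.resize(a,(800,600))]),cv2.COLOR_RGB2BGR))
cv2.imwrite('pics/sideb.png',cv2.cvtColor(cv2.resize(b,(800,600)),cv2.COLOR_RGB2BGR))
o=ctrl.get_obs();print(o,ctrl.tcp_to_tips)
for n in('top','side'):
    c=vision.calibration(n);R=cv2.Rodrigues(np.array(c['rvec'],float))[0];print(n,-R.T@np.array(c['tvec'],float).ravel(),R[2],c['fx'])
E
```

```text
pics
{'t': 0.1, 'q': array([ 1.04900698e+00,  5.32777571e-02,  1.61417200e+00, -1.13889682e-05,
        1.47601578e+00, -1.19006582e-01]), 'dq': array([ 0.00169216, -0.00039262, -0.00445772,  0.00033447, -0.00086516,
        0.00124322]), 'effort': array([-5.09002475e-04, -3.94900739e+01, -3.71364820e+01, -1.55296243e-04,
        3.88169297e-03, -4.84893405e-06]), 'tool_pos': array([0.24469978, 0.5744694 , 0.22418495]), 'tool_rot': array([-6.28303763e-01, -3.07753030e+00,  2.79729502e-03]), 'contact_force': array([ 0.2821302 , -0.51763669, -0.90589609]), 'wrist_torque': array([-0.04020701,  0.00078127,  0.0253427 ]), 'opening': 0.08499493201481433} 0.022
top [0.36114916 0.04707559 1.06236915] [ 0.16907796  0.00345906 -0.98559661] 411.74443018813946
side [0.43334561 0.74210845 0.74498206] [ 0.1026387  -0.75646834 -0.64592642] 449.9849785668828
```

View pics/both.png

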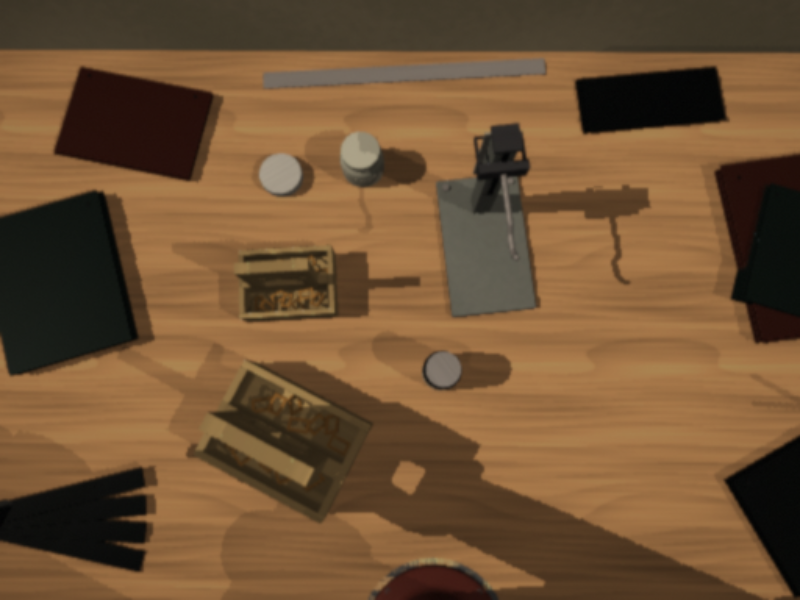

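View pics/sideb.png

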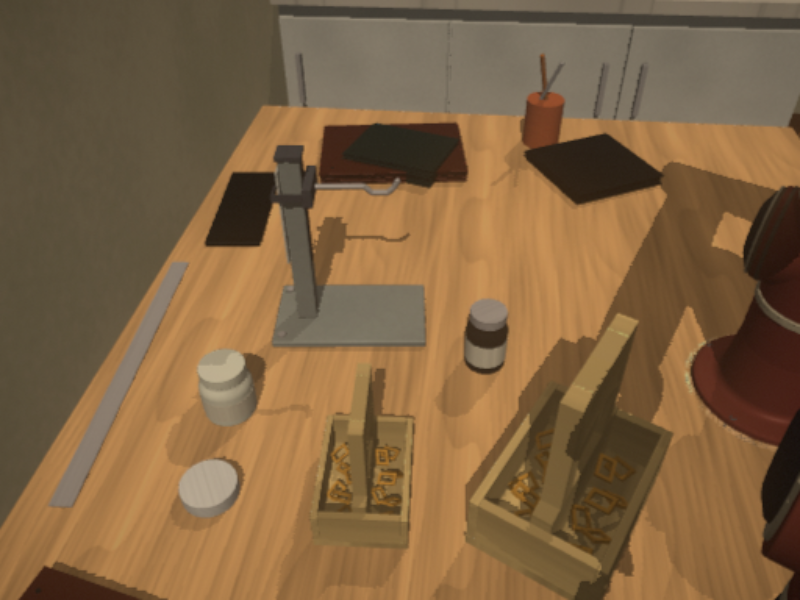

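Two totes are visible. The one at top (287,283) / side (365,450) is clearly smaller than the one at top (285,440) / side (570,460), so it should be the one meant. I'll check its size with depth and look at the hook enlarged.

```bash
python3 - <<'E'
from h import *
np.set_printoptions(precision=4,suppress=True)
S=np.load('pics/s0.npy');T=np.load('pics/t0.npy')
CT=cloud('top',T).reshape(-1,3);CS=cloud('side',S).reshape(-1,3)
okT=T.ravel()>0;okS=S.ravel()>0
# small tote centre guess
u,v=287*.64,283*.64
g=world('top',u,v,T[int(v),int(u)]);print('guess',g)
for n,C,ok in(('top',CT,okT),('side',CS,okS)):
    near=ok&(np.hypot(C[:,0]-g[0],C[:,1]-g[1])<.12)
    for lo,hi in((.12,.2),(.165,.185),(.045,.065)):
        P=C[near&(C[:,2]>lo)&(C[:,2]<hi)]
        r=cv2.minAreaRect(P[:,:2].astype(np.float32)); print(n,lo,hi,len(P),np.array(r[0]),np.array(r[1]),r[2],'zmax',np.percentile(P[:,2],[50,98]))
# scale base plate & column
u,v=487*.64,260*.64
g=world('top',u,v,T[int(v),int(u)]);print('base',g)
near=okT&(np.hypot(CT[:,0]-g[0],CT[:,1]-g[1])<.25)
P=CT[near&(CT[:,2]>.006)&(CT[:,2]<.017)&(CT[:,0]<g[0]+.1)]
print('base',cv2.minAreaRect(P[:,:2].astype(np.float32)))
P=CS[okS&(np.hypot(CS[:,0]-g[0],CS[:,1]-g[1])<.25)&(CS[:,2]>.28)]
print('coltop',len(P),P.min(0),P.max(0),P.mean(0))
for n,D,(a,b,c,d) in(('top',T,(300,345,105,172)),('side',S,(195,262,105,130))):
    C=cloud(n,D)[c:d,a:b]; m=(C[...,2]>.215)&(C[...,2]<.275)
    P=C[m];print(n,'hook',len(P));
    i=np.argsort(P[:,0]);print(P[i][::max(1,len(i)//14)])
a=cv2.imread('pics/t0.png')[95:215,280:345];b=cv2.imread('pics/s0.png')[85:225,165:285]
a=cv2.resize(a,None,fx=5,fy=5,interpolation=2)[:560];b=cv2.resize(b,None,fx=4,fy=4,interpolation=2)
cv2.imwrite('pics/c1.png',np.hstack([a,b[:560,:470]]));print(a.shape,b.shape)
E
```

```text
guess [0.5374 0.2292 0.0682]
top 0.12 0.2 589 [0.543  0.2337] [0.0174 0.1043] 3.8463945388793945 zmax [0.1743 0.1784]
top 0.165 0.185 389 [0.5433 0.2337] [0.0169 0.1043] 3.8463945388793945 zmax [0.1756 0.1786]
top 0.045 0.065 799 [0.5437 0.2337] [0.1114 0.1501] 3.6428916454315186 zmax [0.0572 0.063 ]
side 0.12 0.2 814 [0.5431 0.2354] [0.0166 0.1075] 3.84597110748291 zmax [0.1747 0.1777]
side 0.165 0.185 511 [0.5432 0.2357] [0.0164 0.1069] 3.84597110748291 zmax [0.1759 0.178 ]
side 0.045 0.065 1421 [0.5433 0.2354] [0.1104 0.1529] 3.7822060585021973 zmax [0.0573 0.061 ]
base [ 0.588  -0.0929  0.012 ]
base ((0.5137144923210144, -0.09474529325962067), (0.4666253924369812, 0.351408988237381), 86.8238754272461)
coltop 253 [ 0.6656 -0.0989  0.2802] [ 0.704  -0.0594  0.2987] [ 0.684  -0.0742  0.2931]
top hook 500
[[ 0.5384 -0.0988  0.2464]
 [ 0.5599 -0.0992  0.2348]
 [ 0.578  -0.0949  0.2385]
 [ 0.595  -0.0879  0.246 ]
 [ 0.613  -0.0868  0.2426]
 [ 0.6315 -0.0909  0.2454]
 [ 0.6511 -0.0831  0.2448]
 [ 0.6538 -0.0655  0.237 ]
 [ 0.6551 -0.0872  0.2459]
 [ 0.6566 -0.0951  0.2357]
 [ 0.6579 -0.055   0.2556]
 [ 0.659  -0.1068  0.2291]
 [ 0.6601 -0.094   0.2558]
 [ 0.6624 -0.0674  0.2552]
 [ 0.6642 -0.053   0.2559]]
side hook 373
[[ 0.5375 -0.0936  0.2514]
 [ 0.5468 -0.0986  0.2479]
 [ 0.5594 -0.0928  0.2332]
 [ 0.576  -0.0867  0.2334]
 [ 0.5888 -0.087   0.2424]
 [ 0.6062 -0.0865  0.2417]
 [ 0.6261 -0.0884  0.2443]
 [ 0.6443 -0.0812  0.2451]
 [ 0.6533 -0.0503  0.2411]
 [ 0.655  -0.0776  0.2391]
 [ 0.6568 -0.0499  0.2484]
 [ 0.6583 -0.1075  0.2488]
 [ 0.6606 -0.0514  0.257 ]
 [ 0.6633 -0.0636  0.2568]
 [ 0.6683 -0.0956  0.2574]]
(560, 325, 3) (560, 480, 3)
```

View pics/c1.png

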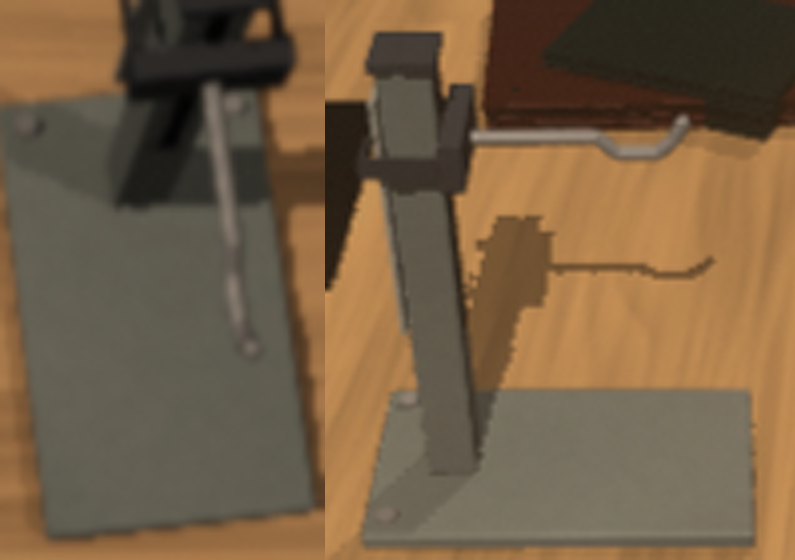

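The crop shows the hook: tip at side full-res (254.5,115) and top (330,164), seat at about side (240,123). The base plate corners are clear in the top view. The small tote measures 110x150 mm with a 16x104 mm board whose top is at 175 mm, so it's confirmed. Next is the scale frame and the arm's heading.

```bash
cat >> h.py <<'E'
def ray(n,u,v,zw):
    a=world(n,u,v,.2);b=world(n,u,v,1.);s=(zw-a[2])/(b[2]-a[2]);return a+s*(b-a)
E
python3 - <<'E'
from h import *
np.set_printoptions(precision=4,suppress=True)
Q=[ray('top',u,v,.012) for u,v in((289.4,202),(342.6,196.6),(332.4,113.6),(280,116))]
for q in Q:print('base',q)
n=(Q[0]+Q[1])/2;print('front mid',n, 'yaw lr',np.degrees(np.arctan2(*(Q[0]-Q[1])[[0,1]]))*-1, 'len',np.linalg.norm(Q[0]-Q[1]))
print('right edge yaw',np.degrees(np.arctan2(*(Q[2]-Q[1])[[1,0]])))
print('tip top',ray('top',330,164,.253),'side',ray('side',254.5,115,.253))
S=np.load('pics/s0.npy');T=np.load('pics/t0.npy')
for nm,D,(a,b,c,d) in(('top',T,(300,345,105,172)),('side',S,(195,262,105,130))):
    C=cloud(nm,D)[c:d,a:b]; m=(C[...,2]>.215)&(C[...,2]<.275)&(C[...,0]<.645)
    P=C[m];f=np.polyfit(P[:,0],P[:,1],1);r=P[:,1]-np.polyval(f,P[:,0]);P=P[abs(r)<.006];f=np.polyfit(P[:,0],P[:,1],1)
    print(nm,'yaw',np.degrees(np.arctan(f[0])),'y at .56',np.polyval(f,.56),'xmin',np.sort(P[:,0])[:3],len(P))
    for x in np.arange(.53,.645,.006):
        q=P[abs(P[:,0]-x)<.003]
        if len(q):print(' %.3f y%.4f zmax%.4f zmed%.4f'%(x,np.median(q[:,1]),q[:,2].max(),np.median(q[:,2])))
from scipy.spatial.transform import Rotation as Ro
print(Ro.from_rotvec(ctrl.get_obs()['tool_rot']).as_matrix())
for nm,uv in(('dye',(362,155)),('glass',(443,370)),('tin',(281,174))):
    u,v=uv[0]*.64,uv[1]*.64;print(nm,world('top',u,v,T[int(v),int(u)]))
E
```

```text
base [ 0.4943 -0.0341  0.012 ]
base [ 0.509  -0.1711  0.012 ]
base [ 0.7321 -0.1506  0.012 ]
base [ 0.7248 -0.0109  0.012 ]
front mid [ 0.5017 -0.1026  0.012 ] yaw lr 6.129825996840235 len 0.137761591432689
right edge yaw 5.253884348069659
tip top [ 0.5411 -0.0977  0.253 ] side [ 0.5408 -0.0947  0.253 ]
top yaw 6.268807398476273 y at .56 -0.09537882714381335 xmin [0.5384 0.5389 0.5391] 199
 0.536 y-0.0982 zmax0.2534 zmed0.2499
 0.542 y-0.0965 zmax0.2553 zmed0.2533
 0.548 y-0.0957 zmax0.2499 zmed0.2425
 0.554 y-0.0954 zmax0.2414 zmed0.2382
 0.560 y-0.0957 zmax0.2388 zmed0.2357
 0.566 y-0.0940 zmax0.2373 zmed0.2353
 0.572 y-0.0941 zmax0.2374 zmed0.2357
 0.578 y-0.0940 zmax0.2397 zmed0.2375
 0.584 y-0.0938 zmax0.2467 zmed0.2415
 0.590 y-0.0917 zmax0.2478 zmed0.2445
 0.596 y-0.0913 zmax0.2477 zmed0.2449
 0.602 y-0.0922 zmax0.2491 zmed0.2457
 0.608 y-0.0904 zmax0.2464 zmed0.2450
 0.614 y-0.0895 zmax0.2482 zmed0.2454
 0.620 y-0.0885 zmax0.2476 zmed0.2456
 0.626 y-0.0869 zmax0.2484 zmed0.2446
 0.632 y-0.0878 zmax0.2466 zmed0.2449
 0.638 y-0.0865 zmax0.2482 zmed0.2458
 0.644 y-0.0860 zmax0.2
[... 294 characters left out ...]

 0.566 y-0.0919 zmax0.2369 zmed0.2348
 0.572 y-0.0905 zmax0.2367 zmed0.2336
 0.578 y-0.0896 zmax0.2414 zmed0.2362
 0.584 y-0.0889 zmax0.2462 zmed0.2418
 0.590 y-0.0885 zmax0.2464 zmed0.2439
 0.596 y-0.0876 zmax0.2464 zmed0.2449
 0.602 y-0.0858 zmax0.2475 zmed0.2442
 0.608 y-0.0848 zmax0.2477 zmed0.2444
 0.614 y-0.0850 zmax0.2472 zmed0.2442
 0.620 y-0.0857 zmax0.2454 zmed0.2437
 0.626 y-0.0846 zmax0.2458 zmed0.2445
 0.632 y-0.0846 zmax0.2462 zmed0.2439
 0.638 y-0.0839 zmax0.2464 zmed0.2436
 0.644 y-0.0824 zmax0.2468 zmed0.2444
[[-0.92    0.392  -0.0009]
 [ 0.392   0.92   -0.0016]
 [ 0.0002 -0.0019 -1.    ]]
dye [0.7429 0.1136 0.0847]
glass [ 0.4018 -0.0131  0.0983]
tin [0.7325 0.2542 0.0232]
```

Scale yaw is about 6.0°, the seat is at about (0.566,-0.094,0.235) and the tip at x 0.541. All of this agrees with the stated sizes. Tote: (0.543,0.2345), yaw 3.8°. Now lift and turn 63°, then traverse.

Call:
jog_arm(
  deltas=[
    [0,0,0.092,0,0,-0.7,1],
    [0,0,0.092,0,0,-0.7,1],
    [0,0,0.092,0,0,-0.7,1],
    [0,0,0.092,0,0,-0.7,1],
    [0,0,0.092,0,0,-0.7,1],
    [0,0,0.092,0,0,-0.7,1],
    [0,0,0.092,0,0,-0.7,1],
    [0,0,0.092,0,0,-0.7,1],
    [0,0,0.092,0,0,-0.7,1],
    [0,0,0.092,0,0,-0.7,1],
    [0,0,0.092,0,0,-0.7,1],
    [0,0,0.092,0,0,-0.7,1],
  ],
  grip_force=50,
)

```text
t: 1.1
tool_pos: [0.2448, 0.5747, 0.3089]
tool_rot: [2.154, 2.286, -0.002]
contact_force: [-0.3, -0.2, -0.2]
opening: 0.0855
```

Call:
jog_arm(
  deltas=[
    [0,0,0,-2,1.5,0,1],
    [0,0,0,-2.9,2.2,0,1],
    [0,0,0,-2.9,2.2,0,1],
    [0,0,0,-2.9,2.2,0,1],
    [0,0,0,-2.9,2.2,0,1],
    [0,0,0,-2.9,2.2,0,1],
    [0,0,0,-2.9,2.2,0,1],
    [0,0,0,-2.9,2.2,0,1],
    [0,0,0,-2.9,2.2,0,1],
    [0,0,0,-2.9,2.2,0,1],
    [0,0,0,-2.9,2.2,0,1],
    [0,0,0,-2.9,2.2,0,1],
  ],
)

```text
t: 2.1
tool_pos: [0.5238, 0.2515, 0.3088]
tool_rot: [-2.149, -2.291, 0.001]
contact_force: [0.2, 0.8, -0.1]
opening: 0.0854
```

Call:
jog_arm(
  deltas=[
    [0,0,0,-1,0.8,0,1],
    [0,0,0,0,0,0,1],
    [0,0,0,0,0,0,1],
  ],
)

```text
t: 2.35
tool_pos: [0.5316, 0.2434, 0.3087]
tool_rot: [-2.15, -2.289, 0.001]
contact_force: [0.1, 0.1, 1.1]
opening: 0.0855
```

```bash
cat >> h.py <<'E'
from scipy.spatial.transform import Rotation as Ro
def to(p,yaw=None):
    o=ctrl.get_obs();R=Ro.from_rotvec(o['tool_rot']).as_matrix();d=R.T@(np.array(p)-o['tool_pos'])*100
    y=np.arctan2(R[1,1],R[0,1]);print('t %.2f pos %s yaw %.2fdeg tilt %s'%(o['t'],np.round(o['tool_pos'],4),np.degrees(y),np.round(R[:2,2],4)),'d(cm)',np.round(d,2), 'turn z', None if yaw is None else round(-(np.radians(yaw)-y),4),'F',np.round(o['contact_force'],2),'M',np.round(o['wrist_torque'],2),'op',round(o['opening'],4))
E
python3 - <<'E'
from h import *
to([.5433,.2345,.168],3.8)
E
```

```text
t 2.35 pos [0.5316 0.2434 0.3087] yaw 3.59deg tilt [-0.0015  0.0003] d(cm) [-0.97  1.13 14.07] turn z -0.0036 F [0.11 0.13 1.05] M [-0.    0.01  0.  ] op 0.0855
```

Call:
jog_arm(
  deltas=[
    [0,0,-0.0036,-0.5,0.6,0.5,1],
    [0,0,0,-0.47,0.53,1,1],
    [0,0,0,0,0,1.5,1],
    [0,0,0,0,0,1.6,1],
    [0,0,0,0,0,1.6,1],
    [0,0,0,0,0,1.6,1],
    [0,0,0,0,0,1.6,1],
    [0,0,0,0,0,1.5,1],
    [0,0,0,0,0,1.2,1],
    [0,0,0,0,0,1,1],
    [0,0,0,0,0,0.6,1],
    [0,0,0,0,0,0.3,1],
  ],
)

```text
t: 3.35
tool_pos: [0.543, 0.2347, 0.1678]
tool_rot: [-2.144, -2.295, 0.002]
contact_force: [0.6, -0.4, 0.2]
opening: 0.0855
```

Call:
jog_arm(
  deltas=[
    [0,0,0,0,0,0,1],
    [0,0,0,0,0,0,1],
  ],
)

```text
t: 3.52
tool_pos: [0.544, 0.2348, 0.1699]
tool_rot: [2.145, 2.295, 0.001]
contact_force: [0.2, 0.6, 0.2]
opening: 0.0854
```

```bash
python3 - <<'E'
from h import *
to([.5433,.2345,.168],3.8)
im,_=grab('side','s1');im=im[180:384,150:420]
cv2.imwrite('pics/s1c.png',cv2.cvtColor(cv2.resize(im,None,fx=2.9,fy=2.9,interpolation=2),cv2.COLOR_RGB2BGR))
E
```

```text
t 3.52 pos [0.544  0.2348 0.1699] yaw 3.87deg tilt [0.001  0.0003] d(cm) [-0.03 -0.08  0.19] turn z 0.0013 F [0.17 0.62 0.18] M [-0.03 -0.01 -0.05] op 0.0854
```

View pics/s1c.png

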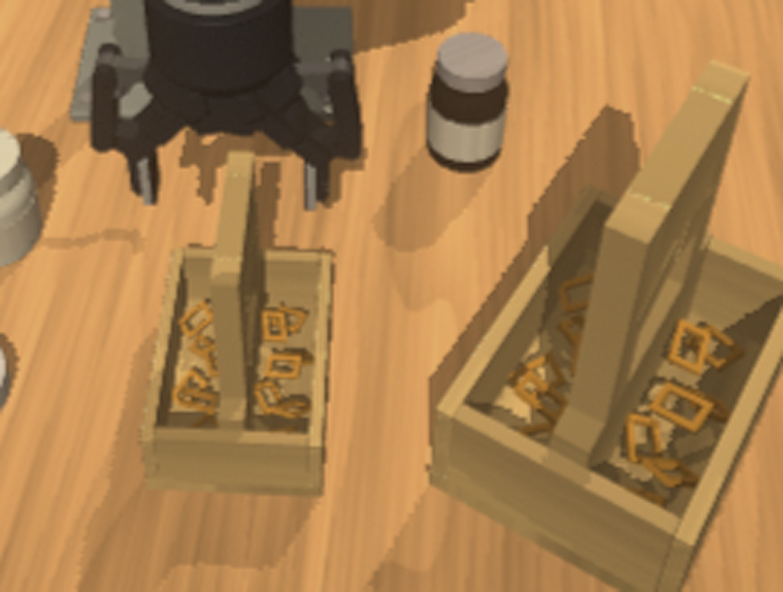

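```bash
python3 - <<'E'
from h import *
P=[(.5433,.2345,.175),(.5433,.2345,.16),(.54,.287,.175),(.547,.182,.175),(.5,.232,.16),(.587,.2375,.16)]
print((proj('side',P)-[150,180])*2.9)
D=np.load('pics/s1.npy');C=cloud('side',D)
for u,v in((150,195),(310,200),(146,170),(315,175)):
    x=int(u/2.9+150);y=int(v/2.9+180);print(u,v,C[y-1:y+2,x].round(4))
E
```

```text
[[232.70281482 214.71793034]
 [233.89040647 231.87041221]
 [223.31675714 285.56612092]
 [240.51142841 150.88297284]
 [306.96025134 234.81272623]
 [160.470341   229.52346437]]
150 195 [[0.5881 0.2488 0.2047]
 [0.588  0.2498 0.2034]
 [0.5893 0.2465 0.1973]]
310 200 [[0.4983 0.2406 0.2041]
 [0.4984 0.2401 0.2012]
 [0.4981 0.2422 0.2011]]
146 170 [[0.588  0.2484 0.2253]
 [0.5885 0.2476 0.2222]
 [0.589  0.2465 0.2186]]
315 175 [[0.4947 0.2417 0.2244]
 [0.4945 0.2432 0.2236]
 [0.4947 0.242  0.22  ]]
```

```bash
python3 - <<'E'
from h import *
for n in('side','top'):
    D=grab(n,'x_'+n)[1];C=cloud(n,D).reshape(-1,3)[D.ravel()>0]
    for s in(1,-1):
        q=C[(abs(C[:,0]-(.5433+s*.047))<.016)&(abs(C[:,1]-.237)<.03)&(C[:,2]>.1)&(C[:,2]<.3)]
        if len(q):print(n,s,len(q),'zmin',np.sort(q[:,2])[:8].round(4),'mean low xy',q[q[:,2]<.21].mean(0).round(4))
print(ctrl.get_obs()['tool_pos'],ctrl.get_obs()['q'])
E
```

```text
side 1 741 zmin [0.1921 0.1922 0.1927 0.1931 0.1937 0.1941 0.1943 0.1946] mean low xy [0.59   0.2439 0.2024]
side -1 776 zmin [0.1926 0.1926 0.1929 0.194  0.196  0.1962 0.1964 0.1967] mean low xy [0.4942 0.24   0.2025]
top -1 90 zmin [0.253  0.2541 0.2542 0.2542 0.2549 0.2555 0.2557 0.2562] mean low xy [nan nan nan]
[0.54430341 0.23487848 0.17045258] [2.81871290e-01 1.52117177e-02 1.74426920e+00 3.36727106e-05
 1.38020492e+00 2.14251413e-01]<stdin>:6: RuntimeWarning: Mean of empty slice.
  ret = um.true_divide(
```

Laterally the fingers are right. In the side depth, though, the tips are at about z 0.192, some 30 mm higher than the reported TCP implies. Lowering 2 cm is safe either way, since the jaws straddle the board with 34 mm to spare, so I'll do that and re-measure.

Call:
jog_arm(
  deltas=[
    [0,0,0,0,0,0.5,1],
    [0,0,0,0,0,0.5,1],
    [0,0,0,0,0,0.5,1],
    [0,0,0,0,0,0.5,1],
    [0,0,0,0,0,0,1],
    [0,0,0,0,0,0,1],
  ],
)

```text
t: 4.17
tool_pos: [0.5432, 0.2346, 0.1484]
tool_rot: [-2.145, -2.295, 0.002]
contact_force: [0.3, 0.0, 0.1]
opening: 0.0855
```

```bash
python3 - <<'E'
from h import *
to([.5433,.2345,.168],3.8)
for n in('side','top'):
    im,D=grab(n,'y_'+n);C=cloud(n,D).reshape(-1,3)[D.ravel()>0]
    for s in(1,-1):
        q=C[(abs(C[:,0]-(.5433+s*.047))<.016)&(abs(C[:,1]-.237)<.03)&(C[:,2]>.1)&(C[:,2]<.3)]
        if len(q):print(n,s,len(q),'zmin',np.sort(q[:,2])[:8].round(4))
    if n=='side':
        im=im[180:330,150:290];cv2.imwrite('pics/s2c.png',cv2.cvtColor(cv2.resize(im,None,fx=4,fy=4,interpolation=2),cv2.COLOR_RGB2BGR))
E
```

```text
t 4.17 pos [0.5432 0.2346 0.1484] yaw 3.87deg tilt [-0.0015 -0.0004] d(cm) [-0.01  0.   -1.96] turn z 0.0013 F [0.25 0.03 0.14] M [ 0.01 -0.04 -0.05] op 0.0855
side 1 723 zmin [0.1686 0.169  0.1691 0.1699 0.1708 0.1719 0.172  0.1728]
side -1 777 zmin [0.1731 0.1745 0.1745 0.1747 0.1751 0.1758 0.1768 0.1768]
top -1 108 zmin [0.2308 0.2328 0.2336 0.2351 0.2353 0.2358 0.2365 0.2371]
```

View pics/s2c.png

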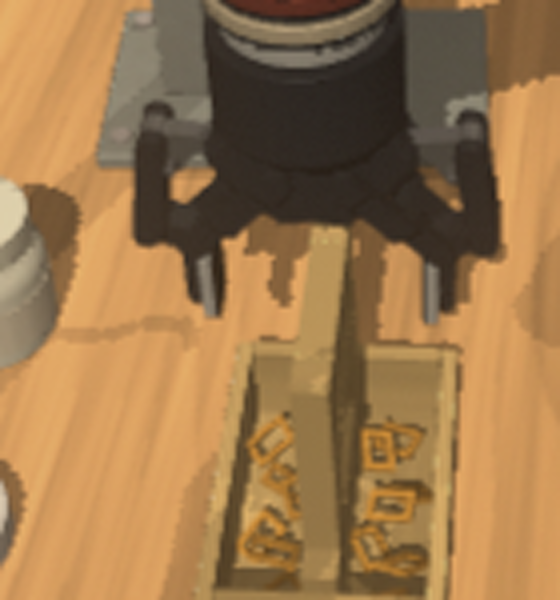

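The depth reading tracked the 2 cm move, so tips are really near z 0.17. I'll close here, which is harmless either way, and see where the pads land on the board.

Call:
jog_arm(
  deltas=[
    [0,0,0,0,0,0,0.6],
    [0,0,0,0,0,0,0.4],
    [0,0,0,0,0,0,0.3],
    [0,0,0,0,0,0,0.25],
    [0,0,0,0,0,0,0.25],
    [0,0,0,0,0,0,0.25],
  ],
  grip_force=20,
)

```text
t: 4.77
tool_pos: [0.5437, 0.2347, 0.1494]
tool_rot: [2.145, 2.295, 0.0]
contact_force: [-0.1, 0.3, 0.2]
opening: 0.0214
```

```bash
python3 - <<'E'
from h import *
to([.5433,.2345,.168],3.8)
im,D=grab('side','z_side');C=cloud('side',D)
m=(abs(C[...,0]-.5433)<.04)&(abs(C[...,1]-.24)<.02)&(C[...,2]>.1)&(C[...,2]<.3)
dark=im.max(2)<90
for s in(1,-1):
    k=m&((C[...,0]-.5433)*s>.009); print(s,k.sum(),np.sort(C[k][:,2])[:8].round(4), C[k&(C[...,2]<.19)].mean(0).round(4))
im=im[180:330,150:290];cv2.imwrite('pics/s3c.png',cv2.cvtColor(cv2.resize(im,None,fx=4,fy=4,interpolation=2),cv2.COLOR_RGB2BGR))
E
```

```text
t 4.77 pos [0.5437 0.2347 0.1494] yaw 3.87deg tilt [ 0.0001 -0.    ] d(cm) [-0.02 -0.04 -1.86] turn z 0.0013 F [-0.06  0.32  0.17] M [-0.02 -0.01 -0.05] op 0.0214
1 669 [0.1571 0.1581 0.1589 0.1592 0.1598 0.1598 0.161  0.1627] [0.5583 0.2419 0.175 ]
-1 801 [0.1249 0.1252 0.1268 0.1289 0.1296 0.1311 0.1317 0.1334] [0.527  0.2442 0.1712]
```

View pics/s3c.png

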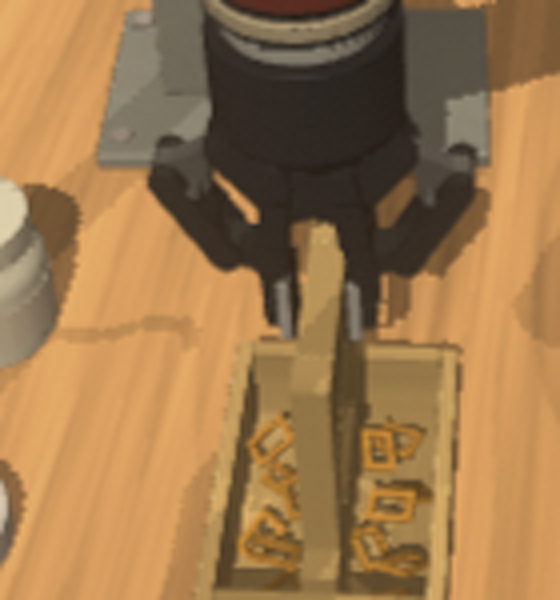

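The pads end at (285,338) and (355,338) in the crop, about z 0.157, which is 17 mm over the board. So the reported TCP z is about 30 mm too low, and I'll take heights from the camera. Now lower 7 mm more, grip, and lift slightly.

Call:
jog_arm(
  deltas=[
    [0,0,0,0,0,0.35,0.25],
    [0,0,0,0,0,0.35,0.25],
    [0,0,0,0,0,0,0.1],
    [0,0,0,0,0,0,0],
    [0,0,0,0,0,0,0],
    [0,0,0,0,0,0,0],
    [0,0,0,0,0,0,0],
  ],
  grip_force=60,
)

```text
t: 5.4
tool_pos: [0.5429, 0.2345, 0.1413]
tool_rot: [-2.144, -2.294, 0.003]
contact_force: [0.1, 0.1, -3.5]
opening: 0.0149
```

Call:
jog_arm(
  deltas=[
    [0,0,0,0,0,-0.2,0],
    [0,0,0,0,0,-0.4,0],
    [0,0,0,0,0,-0.7,0],
    [0,0,0,0,0,-0.7,0],
    [0,0,0,0,0,-0.7,0],
    [0,0,0,0,0,-0.3,0],
    [0,0,0,0,0,0,0],
    [0,0,0,0,0,0,0],
  ],
)

```text
t: 6.07
tool_pos: [0.5439, 0.2348, 0.1728]
tool_rot: [2.145, 2.295, 0.001]
contact_force: [-1.2, 0.4, -5.0]
opening: 0.0151
```

```bash
python3 - <<'E'
from h import *
to([.5433,.2345,.168],3.8)
im,D=grab('side','l_side');C=cloud('side',D)
P=C.reshape(-1,3)[D.ravel()>0]
q=P[(abs(P[:,0]-.5433)<.07)&(abs(P[:,1]-.235)<.09)&(P[:,2]>.07)&(P[:,2]<.1)]
print('rim',cv2.minAreaRect(q[:,:2].astype(np.float32)),np.percentile(q[:,2],[10,50,90]))
E
```

```text
t 6.07 pos [0.5439 0.2348 0.1728] yaw 3.88deg tilt [0.0008 0.0003] d(cm) [-0.02 -0.06  0.48] turn z 0.0013 F [-1.24  0.36 -5.02] M [-0.01  0.05  0.03] op 0.0151
rim ((0.5436757802963257, 0.23563367128372192), (0.11032094061374664, 0.15424713492393494), 4.010280609130859) [0.07358714 0.0884493  0.09111101]
```

Gripped (opening 15 mm, load about 5 N) and the tote rose level with the arm. Peak height is therefore about TCP z − 0.0265. Now lift to transit height (peak 28 mm above the seat), turn to 6°, and move to 75 mm before the seat.

Call:
jog_arm(
  deltas=[
    [0,0,-0.003,0,0,-0.4,0],
    [0,0,-0.003,0,0,-0.8,0],
    [0,0,-0.003,0,0,-1.1,0],
    [0,0,-0.003,0,0,-1.2,0],
    [0,0,-0.003,0,0,-1.2,0],
    [0,0,-0.003,0,0,-1.2,0],
    [0,0,-0.003,0,0,-1.2,0],
    [0,0,-0.003,0,0,-1.2,0],
    [0,0,-0.003,0,0,-1.2,0],
    [0,0,-0.003,0,0,-1.1,0],
    [0,0,-0.003,0,0,-0.8,0],
    [0,0,-0.004,0,0,-0.3,0],
  ],
)

```text
t: 7.12
tool_pos: [0.5443, 0.2349, 0.2915]
tool_rot: [2.101, 2.334, 0.004]
contact_force: [0.4, 0.1, -4.1]
opening: 0.0148
```

Call:
jog_arm(
  deltas=[
    [0,0,0,-0.5,-0.1,0,0],
    [0,0,0,-1,-0.3,0,0],
    [0,0,0,-1.5,-0.4,0,0],
    [0,0,0,-1.8,-0.5,0,0],
    [0,0,0,-1.8,-0.5,0,0],
    [0,0,0,-1.8,-0.5,0,0],
    [0,0,0,-1.8,-0.5,0,0],
    [0,0,0,-1.8,-0.5,0,0],
    [0,0,0,-1.8,-0.5,0,0],
    [0,0,0,-1.8,-0.5,0,0],
    [0,0,0,-1.8,-0.5,0,0],
    [0,0,0,-1.8,-0.5,0,0],
  ],
)

```text
t: 8.12
tool_pos: [0.5097, 0.0361, 0.2882]
tool_rot: [-2.103, -2.333, 0.003]
contact_force: [-0.1, 0.4, -4.5]
opening: 0.0152
```

Call:
jog_arm(
  deltas=[
    [0,0,0,-1.8,-0.5,0,0],
    [0,0,0,-1.8,-0.5,0,0],
    [0,0,0,-1.8,-0.5,0,0],
    [0,0,0,-1.8,-0.5,0,0],
    [0,0,0,-1.8,-0.5,0,0],
    [0,0,0,-1.8,-0.4,0,0],
    [0,0,0,-1.5,-0.3,0,0],
    [0,0,0,-1,-0.2,0,0],
    [0,0,0,0,0,0,0],
    [0,0,0,0,0,0,0],
  ],
)

```text
t: 8.95
tool_pos: [0.4905, -0.098, 0.2888]
tool_rot: [-2.103, -2.332, -0.0]
contact_force: [-0.9, 0.6, -5.6]
opening: 0.0153
```

```bash
python3 - <<'E'
from h import *
np.set_printoptions(precision=4,suppress=True)
to([.4914,-.1008,.2895],6)
p=ctrl.get_obs()['tool_pos']
for n in('top','side'):
    im,D=grab(n,'a_'+n);P=cloud(n,D).reshape(-1,3)[D.ravel()>0]
    k=abs(P[:,0]-p[0])<.07
    k&=abs(P[:,1]-p[1])<.09
    q=P[k&(P[:,2]>.185)&(P[:,2]<.212)]
    print(n,'rim',len(q),cv2.minAreaRect(q[:,:2].astype(np.float32)),np.percentile(q[:,2],[10,50,90]))
    q=P[(P[:,0]>.533)&(P[:,0]<.645)&(abs(P[:,1]+.09)<.02)&(P[:,2]>.225)&(P[:,2]<.27)]
    f=np.polyfit(q[:,0],q[:,1],1);q=q[abs(q[:,1]-np.polyval(f,q[:,0]))<.006];f=np.polyfit(q[:,0],q[:,1],1)
    print(n,'hook',len(q),np.degrees(np.arctan(f[0])),'y@.566',np.polyval(f,.566))
a=cv2.imread('pics/a_side.png')[60:260,150:350]
cv2.imwrite('pics/a_c.png',cv2.resize(a,None,fx=3,fy=3,interpolation=2))
E
```

```text
t 8.95 pos [ 0.4905 -0.098   0.2888] yaw 5.90deg tilt [-0.0009  0.001 ] d(cm) [-0.29  0.06 -0.07] turn z -0.0017 F [-0.86  0.59 -5.64] M [ 0.05 -0.03 -0.02] op 0.0153
top rim 714 ((0.4901016354560852, -0.09814678132534027), (0.11044754087924957, 0.15032868087291718), 5.820089817047119) [0.1927 0.205  0.2074]
top hook 70 4.231548744973252 y@.566 -0.09221533701145304
side rim 1223 ((0.4898850917816162, -0.09584749490022659), (0.10987506806850433, 0.15603944659233093), 5.885575771331787) [0.188  0.2021 0.2069]
side hook 182 6.765360981374978 y@.566 -0.09137222828828602
```

View pics/a_c.png

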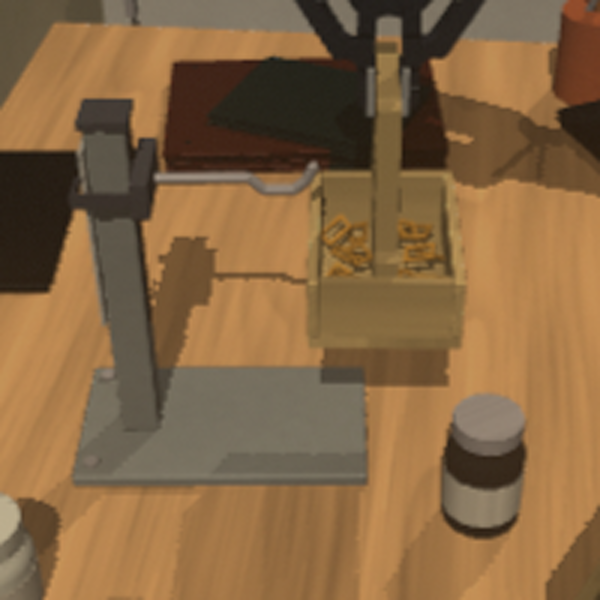

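The tote hangs level behind the hook tip (crop (315,165)), and the tip sits in the tote's middle plane to within about 4 mm. Both cameras agree it is 3.6–4.5 mm too far to +y. I'll shift −0.4 cm laterally, then advance 7.5 cm with forces watched.

Call:
jog_arm(
  deltas=[
    [0,0,-0.002,-0.2,0,0,0],
    [0,0,-0.002,-0.2,0,0,0],
    [0,0,0,0,0.3,0,0],
    [0,0,0,0,0.5,0,0],
    [0,0,0,0,0.6,0,0],
    [0,0,0,0,0.6,0,0],
    [0,0,0,0,0.5,0,0],
    [0,0,0,0,0.5,0,0],
    [0,0,0,0,0.4,0,0],
    [0,0,0,0,0,0,0],
  ],
)

```text
t: 9.88
tool_pos: [0.526, -0.0978, 0.2891]
tool_rot: [-2.097, -2.339, -0.0]
contact_force: [-0.6, 0.2, -4.7]
opening: 0.0149
```

Call:
jog_arm(
  deltas=[
    [0,0,0,0,0.3,0,0],
    [0,0,0,0,0.5,0,0],
    [0,0,0,0,0.6,0,0],
    [0,0,0,0,0.6,0,0],
    [0,0,0,0,0.6,0,0],
    [0,0,0,0,0.6,0,0],
    [0,0,0,0,0.5,0,0],
    [0,0,0,0,0.4,0,0],
    [0,0,0,0,0,0,0],
    [0,0,0,0,0,0,0],
  ],
)

```text
t: 10.72
tool_pos: [0.5661, -0.0934, 0.2892]
tool_rot: [-2.097, -2.339, 0.001]
contact_force: [0.2, -0.5, -4.1]
opening: 0.015
```

```bash
python3 - <<'E'
from h import *
np.set_printoptions(precision=4,suppress=True)
to([.566,-.0945,.2895],6)
p=ctrl.get_obs()['tool_pos']
for n in('top','side'):
    im,D=grab(n,'b_'+n);P=cloud(n,D).reshape(-1,3)[D.ravel()>0]
    q=P[(abs(P[:,0]-p[0])<.07)&(abs(P[:,1]-p[1])<.09)&(P[:,2]>.185)&(P[:,2]<.212)]
    print(n,'rim',len(q),cv2.minAreaRect(q[:,:2].astype(np.float32)))
a=cv2.resize(cv2.imread('pics/b_side.png')[70:220,170:300],None,fx=4,fy=4,interpolation=2)
cv2.imwrite('pics/b_c.png',a)
E
```

```text
t 10.72 pos [ 0.5661 -0.0934  0.2892] yaw 6.23deg tilt [-0.0006  0.0001] d(cm) [-0.11 -0.03 -0.03] turn z 0.004 F [ 0.21 -0.53 -4.12] M [-0.06  0.04  0.03] op 0.015
top rim 439 ((0.5658851265907288, -0.09418608993291855), (0.11038827151060104, 0.15110747516155243), 6.109036922454834)
side rim 1135 ((0.566062331199646, -0.09187185764312744), (0.1093171238899231, 0.1564934253692627), 5.654464244842529)
```

View pics/b_c.png

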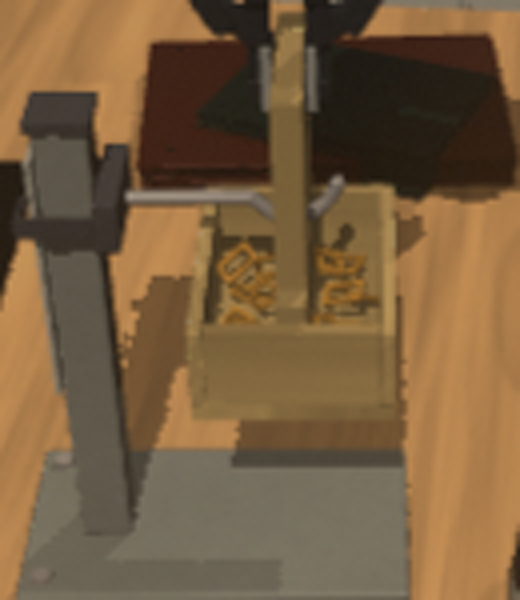

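The hook tip is visible through the hole at (340,180) in the crop and the board is over the seat. The lateral offset is under 1 mm in both cameras. Lowering onto the seat, then slowly loading the scale.

Call:
jog_arm(
  deltas=[
    [0,0,0,0,0,0.15,0],
    [0,0,0,0,0,0.3,0],
    [0,0,0,0,0,0.3,0],
    [0,0,0,0,0,0.3,0],
    [0,0,0,0,0,0.3,0],
    [0,0,0,0,0,0.3,0],
    [0,0,0,0,0,0.25,0],
    [0,0,0,0,0,0.15,0],
    [0,0,0,0,0,0.1,0],
    [0,0,0,0,0,0.1,0],
    [0,0,0,0,0,0.1,0],
    [0,0,0,0,0,0.1,0],
  ],
)

```text
t: 11.82
tool_pos: [0.5662, -0.0935, 0.2649]
tool_rot: [2.097, 2.339, 0.0]
contact_force: [-0.5, -0.2, -4.4]
opening: 0.0148
```

Call:
jog_arm(
  deltas=[
    [0,0,0,0,0,0.1,0],
    [0,0,0,0,0,0.1,0],
    [0,0,0,0,0,0.1,0],
    [0,0,0,0,0,0.1,0],
    [0,0,0,0,0,0.1,0],
    [0,0,0,0,0,0.1,0],
    [0,0,0,0,0,0.1,0],
    [0,0,0,0,0,0.1,0],
    [0,0,0,0,0,0.1,0],
    [0,0,0,0,0,0.1,0],
    [0,0,0,0,0,0.1,0],
    [0,0,0,0,0,0.1,0],
  ],
)

```text
t: 12.82
tool_pos: [0.5661, -0.0934, 0.2528]
tool_rot: [2.098, 2.339, 0.0]
contact_force: [0.5, -0.2, -3.2]
opening: 0.0152
```

```bash
cat >> h.py <<'E'
def avg(k=12):
    F=[];M=[];Z=[]
    for i in range(k):
        vision.get_image('top');o=ctrl.get_obs();F.append(o['contact_force']);M.append(o['wrist_torque']);Z.append(o['tool_pos'])
    F=np.array(F);print('t %.2f'%o['t'],'F',F.mean(0).round(3),'sd',F.std(0).round(2),'M',np.mean(M,0).round(3),'pos',np.mean(Z,0).round(4))
E
python3 - <<'E'
from h import *
to([.566,-.0945,.2895],6)
avg(10)
E
```

```text
t 12.82 pos [ 0.5661 -0.0934  0.2528] yaw 6.22deg tilt [ 0.0001 -0.    ] d(cm) [-0.1  -0.02 -3.67] turn z 0.0039 F [ 0.5  -0.17 -3.23] M [0.03 0.   0.03] op 0.0152
t 13.32 F [ 0.153  0.241 -3.526] sd [0.77 0.58 0.51] M [ 0.02  -0.009  0.003] pos [ 0.5661 -0.0935  0.2528]
```

Call:
jog_arm(
  deltas=[
    [0,0,0,0,0,0.12,0],
    [0,0,0,0,0,0.15,0],
    [0,0,0,0,0,0.15,0],
    [0,0,0,0,0,0.15,0],
    [0,0,0,0,0,0.15,0],
    [0,0,0,0,0,0.15,0],
    [0,0,0,0,0,0.15,0],
    [0,0,0,0,0,0.15,0],
    [0,0,0,0,0,0.13,0],
    [0,0,0,0,0,0.1,0],
    [0,0,0,0,0,0.1,0],
    [0,0,0,0,0,0,0],
  ],
)

```text
t: 14.32
tool_pos: [0.5661, -0.0935, 0.2377]
tool_rot: [2.097, 2.339, 0.0]
contact_force: [0.7, -0.7, -1.5]
opening: 0.015
```

```bash
python3 - <<'E'
from h import *
avg(20)
a=cv2.resize(grab('side','c_side')[0][70:220,170:300],None,fx=4,fy=4,interpolation=2)
cv2.imwrite('pics/c_c.png',a[...,::-1])
E
```

```text
t 15.32 F [ 0.38  -0.497 -1.932] sd [0.55 0.49 0.53] M [-0.092 -0.098 -0.012] pos [ 0.5661 -0.0935  0.2379]
```

View pics/c_c.png

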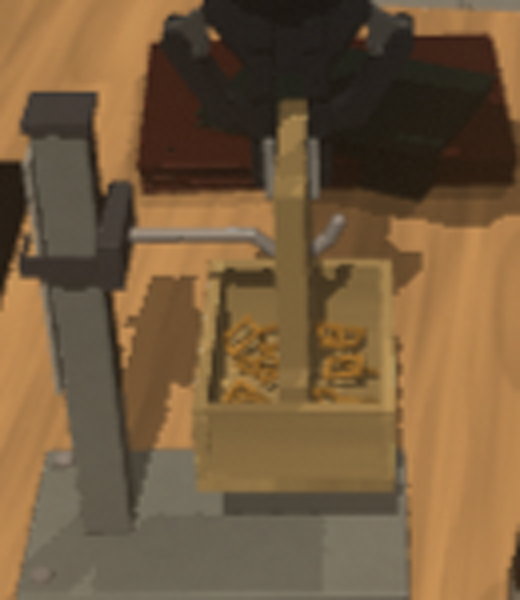

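The hook sinks with the tote as planned: 1.6 N over 15 mm, matching 100 N/m. About 19 mm remains. Down 15 mm more, then fine-tune.

Call:
jog_arm(
  deltas=[
    [0,0,0,0,0,0.1,0],
    [0,0,0,0,0,0.15,0],
    [0,0,0,0,0,0.15,0],
    [0,0,0,0,0,0.15,0],
    [0,0,0,0,0,0.15,0],
    [0,0,0,0,0,0.15,0],
    [0,0,0,0,0,0.15,0],
    [0,0,0,0,0,0.15,0],
    [0,0,0,0,0,0.15,0],
    [0,0,0,0,0,0.1,0],
    [0,0,0,0,0,0.1,0],
    [0,0,0,0,0,0,0],
  ],
)

```text
t: 16.37
tool_pos: [0.5661, -0.0935, 0.2227]
tool_rot: [2.098, 2.339, -0.0]
contact_force: [1.5, -1.1, -0.5]
opening: 0.0152
```

```bash
python3 - <<'E'
from h import *
avg(30)
E
```

```text
t 17.87 F [ 0.843 -0.722 -0.464] sd [0.6  0.62 0.56] M [-0.12  -0.176  0.005] pos [ 0.5661 -0.0935  0.2229]
```

About 0.5 N is left, plus roughly 0.8 N sideways (+x, −y) at hook height, so the tote is a millimetre or so off the seat's middle. I'll ease that way 1 mm and down 3 mm.

Call:
jog_arm(
  deltas=[
    [0,0,0,-0.05,0.05,0.05,0],
    [0,0,0,-0.05,0.05,0.05,0],
    [0,0,0,0,0,0.1,0],
    [0,0,0,0,0,0.1,0],
    [0,0,0,0,0,0,0],
    [0,0,0,0,0,0,0],
  ],
)

```text
t: 18.37
tool_pos: [0.5668, -0.0943, 0.2195]
tool_rot: [-2.097, -2.338, 0.001]
contact_force: [-2.2, 0.3, 0.4]
opening: 0.0148
```

```bash
python3 - <<'E'
from h import *
avg(40)
E
```

```text
t 20.37 F [-2.788 -1.374 -0.332] sd [0.48 0.8  0.49] M [-0.319  0.577  0.007] pos [ 0.5671 -0.0945  0.2198]
```

Call:
jog_arm(
  deltas=[
    [0,0,0,-0.05,-0.04,0,0],
    [0,0,0,-0.05,-0.04,0,0],
    [0,0,0,0,0,0,0],
    [0,0,0,0,0,0,0],
    [0,0,0,0,0,0,0],
    [0,0,0,0,0,0,0],
  ],
)

```text
t: 20.87
tool_pos: [0.567, -0.0949, 0.22]
tool_rot: [2.097, 2.339, 0.003]
contact_force: [0.7, 1.8, -1.2]
opening: 0.015
```

```bash
python3 - <<'E'
from h import *
avg(12);avg(12)
E
```

```text
t 21.47 F [ 1.977  3.188 -0.26 ] sd [0.66 0.78 0.54] M [ 0.66  -0.372  0.009] pos [ 0.5669 -0.0951  0.22  ]
t 22.07 F [ 2.996  3.655 -0.272] sd [0.38 0.46 0.49] M [ 0.746 -0.539 -0.006] pos [ 0.5666 -0.0954  0.2199]
```

Call:
jog_arm(
  deltas=[
    [0,0,0,0.03,0.01,0.05,0],
    [0,0,0,0.04,0.02,0.1,0],
    [0,0,0,0,0,0.1,0],
    [0,0,0,0,0,0.04,0],
    [0,0,0,0,0,0,0],
    [0,0,0,0,0,0,0],
  ],
)

```text
t: 22.57
tool_pos: [0.5666, -0.0952, 0.2169]
tool_rot: [2.098, 2.338, -0.001]
contact_force: [2.3, 0.5, 0.5]
opening: 0.015
```

```bash
python3 - <<'E'
from h import *
avg(20);avg(25);avg(25)
E
```

```text
t 23.57 F [ 0.648 -1.228  0.236] sd [0.67 0.56 0.48] M [-0.266 -0.146 -0.002] pos [ 0.5666 -0.0949  0.2169]
t 24.82 F [-0.502 -2.505  0.078] sd [0.37 0.47 0.44] M [-0.492  0.097  0.007] pos [ 0.5666 -0.0948  0.2169]Traceback (most recent call last):
  File "<stdin>", line 2, in <module>
  File "h.py", line 24, in avg
    vision.get_image('top');o=ctrl.get_obs();F.append(o['contact_force']);M.append(o['wrist_torque']);Z.append(o['tool_pos'])
    ~~~~~~~~~~~~~~~~^^^^^^^
ValueError: 200 camera calls are used up
```

Camera calls are used up, because my force averaging relied on them. From here I go by force and pose readings alone. The vertical load is balanced at about 0.1–0.2 N, which is the sensor's zero level. I'll take out the sideways −2.5 N with a 0.25 mm shift.

Call:
jog_arm(
  deltas=[
    [0,0,0,-0.025,-0.003,0,0],
    [0,0,0,0,0,0,0],
    [0,0,0,0,0,0,0],
    [0,0,0,0,0,0,0],
    [0,0,0,0,0,0,0],
    [0,0,0,0,0,0,0],
    [0,0,0,0,0,0,0],
    [0,0,0,0,0,0,0],
    [0,0,0,0,0,0,0],
    [0,0,0,0,0,0,0],
    [0,0,0,0,0,0,0],
    [0,0,0,0,0,0,0],
  ],
)

```text
t: 26.67
tool_pos: [0.5667, -0.0949, 0.2169]
tool_rot: [-2.097, -2.339, -0.0]
contact_force: [-2.2, -0.6, -0.2]
opening: 0.0152
```

Call:
jog_arm(
  deltas=[
    [0,0,0,0,0,0,0],
    [0,0,0,0,0,0,0],
    [0,0,0,0,0,0,0],
    [0,0,0,0,0,0,0],
    [0,0,0,0,0,0,0],
    [0,0,0,0,0,0,0],
  ],
)

```text
t: 27.17
tool_pos: [0.5667, -0.0949, 0.2169]
tool_rot: [-2.097, -2.339, -0.0]
contact_force: [-1.7, -0.7, 0.6]
opening: 0.0152
```

Call:
jog_arm(
  deltas=[
    [0,0,0,0,0,0,0],
  ],
)

```text
t: 27.25
tool_pos: [0.5667, -0.0949, 0.2169]
tool_rot: [-2.097, -2.339, -0.0]
contact_force: [-1.3, -0.2, 0.1]
opening: 0.0154
```

Call:
jog_arm(
  deltas=[
    [0,0,0,0,0,0,0],
  ],
)

```text
t: 27.33
tool_pos: [0.5667, -0.0949, 0.2169]
tool_rot: [-2.097, -2.339, -0.0]
contact_force: [-2.0, 0.8, 0.3]
opening: 0.0151
```

Call:
jog_arm(
  deltas=[
    [0,0,0,0,0,0,0],
  ],
)

```text
t: 27.42
tool_pos: [0.5667, -0.0949, 0.2169]
tool_rot: [-2.097, -2.339, -0.0]
contact_force: [-1.6, -0.4, -0.1]
opening: 0.0151
```

Call:
jog_arm(
  deltas=[
    [0,0,0,0,0,0,0],
  ],
)

```text
t: 27.5
tool_pos: [0.5667, -0.0949, 0.2169]
tool_rot: [-2.097, -2.339, -0.0]
contact_force: [-2.2, -0.0, 0.0]
opening: 0.0149
```

```bash
python3 - <<'E'
from h import *
to([.5666,-.095,.217],6)
E
```

```text
t 27.50 pos [ 0.5667 -0.0949  0.2169] yaw 6.22deg tilt [-0.0001  0.0002] d(cm) [-0.01 -0.01 -0.01] turn z 0.0039 F [-2.21 -0.04  0.04] M [0.03 0.33 0.04] op 0.0149
```

Call:
jog_arm(
  deltas=[
    [0,0,0,0,-0.02,0,0],
    [0,0,0,0,0,0,0],
    [0,0,0,0,0,0,0],
    [0,0,0,0,0,0,0],
    [0,0,0,0,0,0,0],
    [0,0,0,0,0,0,0],
    [0,0,0,0,0,0,0],
    [0,0,0,0,0,0,0],
    [0,0,0,0,0,0,0],
    [0,0,0,0,0,0,0],
    [0,0,0,0,0,0,0],
    [0,0,0,0,0,0,0],
  ],
  grip_force=40,
)

```text
t: 28.5
tool_pos: [0.5666, -0.0949, 0.2169]
tool_rot: [2.097, 2.339, 0.0]
contact_force: [-0.4, 1.7, 1.0]
opening: 0.0151
```

Call:
jog_arm(
  deltas=[
    [0,0,0,0,0,0,0],
    [0,0,0,0,0,0,0],
    [0,0,0,0,0,0,0],
    [0,0,0,0,0,0,0],
    [0,0,0,0,0,0,0],
    [0,0,0,0,0,0,0],
  ],
  grip_force=20,
)

```text
t: 29.0
tool_pos: [0.5666, -0.095, 0.2169]
tool_rot: [2.097, 2.339, 0.0]
contact_force: [0.2, 0.6, 0.3]
opening: 0.0148
```

Call:
jog_arm(
  deltas=[
    [0,0,0,0,0,0,0],
  ],
)

```text
t: 29.08
tool_pos: [0.5666, -0.0949, 0.2169]
tool_rot: [2.098, 2.339, 0.0]
contact_force: [-0.4, 1.2, -0.3]
opening: 0.0146
```

Call:
jog_arm(
  deltas=[
    [0,0,0,0,0,0,0],
  ],
)

```text
t: 29.17
tool_pos: [0.5666, -0.0949, 0.2169]
tool_rot: [2.098, 2.339, 0.0]
contact_force: [-0.6, 0.3, 0.3]
opening: 0.0151
```

Call:
jog_arm(
  deltas=[
    [0,0,0,0,0,0,0],
  ],
)

```text
t: 29.25
tool_pos: [0.5666, -0.0949, 0.2169]
tool_rot: [2.097, 2.339, 0.0]
contact_force: [0.2, 1.7, -0.6]
opening: 0.015
```

Call:
jog_arm(
  deltas=[
    [0,0,0,0,0,0,0],
  ],
)

```text
t: 29.33
tool_pos: [0.5665, -0.095, 0.2169]
tool_rot: [2.098, 2.339, 0.0]
contact_force: [0.4, 1.4, -0.4]
opening: 0.0152
```

All forces are near zero (Fz about 0, sideways at most 1 N). Releasing slowly.

Call:
jog_arm(
  deltas=[
    [0,0,0,0,0,0,0.16],
    [0,0,0,0,0,0,0.17],
    [0,0,0,0,0,0,0.18],
    [0,0,0,0,0,0,0.19],
    [0,0,0,0,0,0,0.2],
    [0,0,0,0,0,0,0.22],
    [0,0,0,0,0,0,0.25],
    [0,0,0,0,0,0,0.28],
    [0,0,0,0,0,0,0.32],
    [0,0,0,0,0,0,0.36],
    [0,0,0,0,0,0,0.4],
    [0,0,0,0,0,0,0.45],
  ],
)

```text
t: 30.33
tool_pos: [0.5665, -0.095, 0.2169]
tool_rot: [2.098, 2.339, -0.0]
contact_force: [-0.6, -0.1, 0.8]
opening: 0.0385
```

Call:
jog_arm(
  deltas=[
    [0,0,0,0,0,0,0.5],
    [0,0,0,0,0,0,0.55],
    [0,0,0,0,0,0,0.6],
    [0,0,0,0,0,0,0.6],
    [0,0,0,0,0,0,0.6],
    [0,0,0,0,0,0,0.6],
    [0,0,0,0,0,0,0.6],
    [0,0,0,0,0,0,0.6],
  ],
)

```text
t: 31.0
tool_pos: [0.5665, -0.095, 0.2169]
tool_rot: [-2.098, -2.339, -0.0]
contact_force: [-0.1, -1.1, 0.6]
opening: 0.0514
```

Open to 51 mm with no load on the tool. Now straight up and clear, then wait for everything to settle.

Call:
jog_arm(
  deltas=[
    [0,0,0,0,0,-0.2,0.6],
    [0,0,0,0,0,-0.3,0.6],
    [0,0,0,0,0,-0.5,0.6],
    [0,0,0,0,0,-0.6,0.6],
    [0,0,0,0,0,-0.8,0.6],
    [0,0,0,0,0,-1,0.6],
    [0,0,0,0,0,-1.2,0.6],
    [0,0,0,0,0,-1.5,0.6],
    [0,0,0,0,0,-1.5,0.6],
    [0,0,0,0,0,-1.5,0.6],
    [0,0,0,0,0,-1.5,0.6],
    [0,0,0,0,0,-1,0.6],
  ],
)

```text
t: 32.0
tool_pos: [0.567, -0.0951, 0.336]
tool_rot: [2.096, 2.337, 0.002]
contact_force: [-0.1, -0.4, 0.5]
opening: 0.051
```

Call:
jog_arm(
  deltas=[
    [0,0,0,0,0,-0.5,0.6],
    [0,0,0,0,0,0,0.6],
    [0,0,0,0,0,0,0.6],
    [0,0,0,0,0,0,0.6],
    [0,0,0,0,0,0,0.6],
    [0,0,0,0,0,0,0.6],
    [0,0,0,0,0,0,0.6],
    [0,0,0,0,0,0,0.6],
    [0,0,0,0,0,0,0.6],
    [0,0,0,0,0,0,0.6],
    [0,0,0,0,0,0,0.6],
    [0,0,0,0,0,0,0.6],
  ],
)

```text
t: 33.0
tool_pos: [0.5665, -0.095, 0.3379]
tool_rot: [2.098, 2.339, 0.0]
contact_force: [0.5, -0.1, -0.6]
opening: 0.0511
```

Call:
jog_arm(
  deltas=[
    [0,0,0,0,0,0,0.6],
    [0,0,0,0,0,0,0.6],
    [0,0,0,0,0,0,0.6],
    [0,0,0,0,0,0,0.6],
    [0,0,0,0,0,0,0.6],
    [0,0,0,0,0,0,0.6],
    [0,0,0,0,0,0,0.6],
    [0,0,0,0,0,0,0.6],
    [0,0,0,0,0,0,0.6],
    [0,0,0,0,0,0,0.6],
    [0,0,0,0,0,0,0.6],
    [0,0,0,0,0,0,0.6],
  ],
)

```text
t: 34.0
tool_pos: [0.5665, -0.095, 0.3379]
tool_rot: [2.098, 2.339, -0.0]
contact_force: [0.4, -0.0, -0.3]
opening: 0.0513
```

Call:
jog_arm(
  deltas=[
    [0,0,0,0,0,0,0.6],
    [0,0,0,0,0,0,0.6],
    [0,0,0,0,0,0,0.6],
    [0,0,0,0,0,0,0.6],
    [0,0,0,0,0,0,0.6],
    [0,0,0,0,0,0,0.6],
    [0,0,0,0,0,0,0.6],
    [0,0,0,0,0,0,0.6],
    [0,0,0,0,0,0,0.6],
    [0,0,0,0,0,0,0.6],
    [0,0,0,0,0,0,0.6],
    [0,0,0,0,0,0,0.6],
  ],
)

```text
t: 35.0
tool_pos: [0.5665, -0.095, 0.3379]
tool_rot: [2.098, 2.339, 0.0]
contact_force: [0.9, -0.1, -0.4]
opening: 0.0514
```

Call:
jog_arm(
  deltas=[
    [0,0,0,0,0,0,0.6],
    [0,0,0,0,0,0,0.6],
    [0,0,0,0,0,0,0.6],
    [0,0,0,0,0,0,0.6],
    [0,0,0,0,0,0,0.6],
    [0,0,0,0,0,0,0.6],
    [0,0,0,0,0,0,0.6],
    [0,0,0,0,0,0,0.6],
    [0,0,0,0,0,0,0.6],
    [0,0,0,0,0,0,0.6],
    [0,0,0,0,0,0,0.6],
    [0,0,0,0,0,0,0.6],
  ],
)

```text
t: 36.0
tool_pos: [0.5665, -0.095, 0.3379]
tool_rot: [2.098, 2.339, -0.0]
contact_force: [-0.2, 0.4, 0.6]
opening: 0.0515
```

Call:
jog_arm(
  deltas=[
    [0,0,0,0,0,0,0.6],
    [0,0,0,0,0,0,0.6],
    [0,0,0,0,0,0,0.6],
    [0,0,0,0,0,0,0.6],
    [0,0,0,0,0,0,0.6],
    [0,0,0,0,0,0,0.6],
    [0,0,0,0,0,0,0.6],
    [0,0,0,0,0,0,0.6],
    [0,0,0,0,0,0,0.6],
    [0,0,0,0,0,0,0.6],
    [0,0,0,0,0,0,0.6],
    [0,0,0,0,0,0,0.6],
  ],
)

```text
t: 37.0
tool_pos: [0.5665, -0.095, 0.3379]
tool_rot: [2.098, 2.339, -0.0]
contact_force: [-0.4, -0.4, -0.5]
opening: 0.0514
```

```bash
python3 - <<'E'
from h import *
to([.5666,-.095,.217],6)
print(ctrl.finish_job())
E
```

```text
t 37.00 pos [ 0.5665 -0.095   0.3379] yaw 6.22deg tilt [ 0. -0.] d(cm) [-0.000e+00  1.000e-02  1.209e+01] turn z 0.0039 F [-0.41 -0.41 -0.47] M [ 0.01  0.02 -0.04] op 0.0514
the job is handed in; nothing more can be done
None
```

I lifted the smaller tote by its middle board, hung it on the hook by the hand hole, and lowered it slowly until the scale carried it. I then let go slowly, raised the arm clear, waited 5 s and handed the job in at t = 37 s. There is no picture of the hang after release, so the release and the final stillness rest on force and pose readings.

**Checks that agreed:**
- **Hang:** the last picture, with the tote about half lowered, showed the hook through the hand hole and sinking with the load.
- **Load:** the scale took it at about 100 N/m, as stated. The tote weighs roughly 4.5 N (about 0.45 kg).
- **Release:** the vertical force was within about 0.2 N of zero, which is within the sensor's uncertainty, and the sideways force was about 1 N or less. The gripper felt nothing unusual as it opened and rose.

**What failed or disagreed:**
- **Height:** the gripper's reported z read about 30 mm lower than the side camera showed. I took heights from the camera, and the hang confirmed them.
- **Sideways push:** while centring the tote on the seat I overshot by under 1 mm, giving up to 3.7 N sideways for a few seconds. I corrected this before release.
- **Camera calls:** my force averaging used up all 200.

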